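Find the full sample tub by feel and seat it on the counting plate

ROBOT

A 7-joint arm with a two-finger parallel gripper is mounted at the origin on a cart in front of the work surface, level with it; the furniture and walls round the work are solid. World frame = base frame: x ahead of the robot, y to its left, z up, the work surface at z = 0. Lengths are in m, angles in rad, forces in N, time in s.
With the tool pointing down it reaches from about 0.35 to 0.9 m from the base axis. Payload 19.9 kg.
Tool frame: the origin (TCP) lies at the very end of the fingers, on their centre line; the grasp point (between the pads) lies 19 mm behind it; x points along the fingers, z is the direction in which the jaws open and shut, and the axes are right-handed (so a half turn about x gives the same grasp; the last joint's range is limited). The gripper opens to 94 mm and grips with 3 to 60 N. Pads are 16 mm wide; open, the fingers measure 119 mm over their backs; the gripper's body (75 mm by 177 mm) begins 78 mm behind the grasp point.
Start: joints at [-1.266, 0.417, -0.01, 1.614, 0.005, 1.111, -0.053], TCP at [0.212, 0.588, 0.205] pointing down, gripper open.
Joint ranges: [-2.81, 2.81], [-0.39, 2.02], [-1.27, 1.25], [0.06, 2.57], [-1.19, 4.33], [0.19, 2], [-2.82, 2.82]. Speed limits (rad/s): [1.89, 1.89, 2.39, 2.39, 3.01, 3.01, 3.01].

INTERFACE

Orientations are given as [roll, pitch, yaw] about the fixed x, y, z axes, in that order (R = Rz(yaw) Ry(pitch) Rx(roll)).
In Python, from plant import arm gives the robot as it stands.
- The arm moves only by the tool move_arm, never from a script. Its argument "plan" is a list of rows, each a list of 2 entries, a list of its own where there are three numbers: the shift along the tool's x, y, z in m, then the turn, a rotation vector about the tool's x, y, z in rad. In form: [[[dx, dy, dz], [ax, ay, az]], ...]. A call has 1 to 12 rows; each row is the pose to reach, as a shift and turn from the pose commanded when the call began, along the tool's axes at that moment; what a row does not reach only later rows make up. A row lasts 1/10 s, in which the tool goes at most 50 mm and 8.59 degrees, less where a joint would pass 70% of its speed; a pose out of reach is approached as far as the arm can. A call with a gripper value outside its range is refused whole. "fingers" is the opening, from -1 (shut) to 1 (fully open), set as the call begins (left out, the last holds). The fingers move at their own pace and stop on an object; the grip force is fixed at half the most. Time passes only in rows, so rows that repeat a pose let the fingers close. It gives the time, the measured TCP pose, the force and the opening at its end, in the units of the state.
- arm.get_state(): the state, without advancing time (a new reading comes with each control period).
- arm.get_image(name): name is "scene" or "top" or "wrist"; returns (picture, depth): 400x640x3 uint8, red, green, blue; 400x640 float32, m along the optical axis (not along the pixel's ray), 0 where there is no reading.
- arm.get_calibration(name): a dict with "fx", "fy", "cx", "cy" (pixels), "rvec" (rotation vector, rad) and "tvec" (3), from world to camera coordinates, as OpenCV has them; the wrist camera has in their place "tool_from_camera" (4x4, takes a point from camera to tool coordinates, whose origin is the TCP and whose axes are the tool frame's). Camera axes: x right, y down, z forward; pixel columns grow to the right and rows downward; lengths in m; the calibration is good to about 2 mm. The wrist camera is an equidistant fisheye: a pixel r from the principal point sees the ray r / f radians off the axis. A picture is of the moment at which its call begins: read the wrist's pose just before it. get_calibration takes no time and is no camera call.
- arm.job_done(): hands the job in, once; it reports no verdict.
The state is a dict: "time_s": time; "joints": joint angles; "dq": joint speeds; "joint_torque": joint torques, N m; "tcp_pos": TCP position; "tcp_rot": TCP orientation; "ft_force": force on the tool from outside, world axes, zero at the start; "moment": the same for the moment, N m; "grip_width": finger opening in m.
Only numpy, scipy, OpenCV 4.12 (cv2) and the standard library are available. Lean on these libraries where they do the work, as an engineer would, in place of code of your own. Each camera call takes 0.05 s, during which the arm holds its last target. There are 200 camera calls.

TASK

Three closed sample tubs look alike, but only one is packed full: find out which by gently pushing them and feeling how hard they slide. Slide the full one onto the round counting plate until it sits flat against both stop posts, and let go. Leave the two light tubs standing upright, clear of the plate; don't ram or tip any tub, and don't disturb the pot and the wash bottle.

Things in the scene. Friction and masses are not known exactly. Their poses are not given: they have to be found in the camera images.
- tub_a_centre (a point): centre, 45 mm above the underside, of one of three look-alike closed sample tubs: a plastic drum with snap lid, 125 mm across the wall, 129 mm across the lid's rim (from 72 mm up), 90 mm high, standing on the desk; too wide to grasp. z is up. It starts in front of the plate and to its left, about 0.29 m from the seat.
- tub_b_centre (a point): centre, 45 mm above the underside, of one of three look-alike closed sample tubs: a plastic drum with snap lid, 125 mm across the wall, 129 mm across the lid's rim (from 72 mm up), 90 mm high, standing on the desk; too wide to grasp. z is up. It starts straight in front of the plate (robot side), about 0.20 m from the seat.
- tub_c_centre (a point): centre, 45 mm above the underside, of one of three look-alike closed sample tubs: a plastic drum with snap lid, 125 mm across the wall, 129 mm across the lid's rim (from 72 mm up), 90 mm high, standing on the desk; too wide to grasp. z is up. It starts in front of the plate and to its right, about 0.29 m from the seat.
- tub_a: the tub of tub_a_centre; origin at the centre of its underside, z up. One of the three tubs is packed full (drawn afresh each time; 0.7 to 0.9 kg in all), the other two hold little (about 0.15 kg), which cannot be seen. Friction on desk and plate is about 0.6, a fifth more or less: the full one takes four or more times the force to slide. The contents have a few mm of play.
- tub_b: the tub of tub_b_centre; origin at the centre of its underside, z up. One of the three tubs is packed full (drawn afresh each time; 0.7 to 0.9 kg in all), the other two hold little (about 0.15 kg), which cannot be seen. Friction on desk and plate is about 0.6, a fifth more or less: the full one takes four or more times the force to slide. The contents have a few mm of play.
- tub_c: the tub of tub_c_centre; origin at the centre of its underside, z up. One of the three tubs is packed full (drawn afresh each time; 0.7 to 0.9 kg in all), the other two hold little (about 0.15 kg), which cannot be seen. Friction on desk and plate is about 0.6, a fifth more or less: the full one takes four or more times the force to slide. The contents have a few mm of play.
- plate: counting plate, fixed: aluminium disc 3 mm high, flat top 166 mm across, foot of its bevelled rim 200 mm (tubs slide up it). Two steel stop posts, 18 mm across, 53 mm tall, stand 71.5 mm from its centre, 30 degrees either side of its +x; behind them a grey sensor head 42 mm high. Origin: its centre on the desk; +x points to the stop side, away from the robot, turned up to 0.15 rad
- seat (a point): where the tub's centre lies, seen from above, when its wall touches both stop posts: the centre of the plate's flat top, 3 mm above the desk; axes as the plate's
- pot_centre (a point): bystander: sample pot with a black body and white screw cap, 56 mm across, 60 mm high, standing at the left of the plate; this point is half-way up
- bottle_centre (a point): bystander: wash bottle with a bent spout, 62 mm across, 215 mm high, standing at the right edge of the work; this point is 100 mm above its underside
Things that resemble listed ones, but are neither listed nor needed, are in the scene too. Leave any pink look-alike of the tub_c alone.

How it is judged:
By the outcome, as a careful person would: the job done as asked, in the order asked, and still so for the second after the job is handed in, with the robot touching nothing.
It also fails if it takes over 72 s, if anything falls off the work surface, if the arm or the gripper's body presses on something with over 40 N, if the wrist force passes 120 N, or if a joint passes its speed limit or range.

## Working session

There is one attempt and no reset: what is moved stays moved. The work goes in short steps, Python scripts to look and compute and a tool call to move; the robot and the scene stay as the last step left them, time stands still between calls to the robot, and variables do not carry over. Pictures are saved under pics/ and viewed, about 8 in all and at most 12, crops included, and the job is handed in when it is done.

Besides the shell and the picture viewer there is one more tool, called after "Emit:" as name(argument=value, ...) on one line, values as JSON. move_arm: Moves the arm, as the interface text tells. Its arguments: {"type":"object","properties":{"plan":{"type":"array"},"fingers":{"type":"number"}},"required":["plan"]}

```bash
ls; mkdir -p pics; cat > h.py <<'E'
import numpy as np, cv2
from plant import arm
from scipy.spatial.transform import Rotation as R
def cal(n):
    c=arm.get_calibration(n); return c
def ray_plane(n,uv,z):
    c=cal(n); Rm,_=cv2.Rodrigues(np.array(c['rvec'],float)); t=np.array(c['tvec'],float).ravel()
    o=-Rm.T@t; uv=np.atleast_2d(uv).astype(float)
    d=np.c_[(uv[:,0]-c['cx'])/c['fx'],(uv[:,1]-c['cy'])/c['fy'],np.ones(len(uv))]@Rm
    return o+d*((z-o[2])/d[:,2])[:,None]
def proj(n,P):
    c=cal(n); K=np.array([[c['fx'],0,c['cx']],[0,c['fy'],c['cy']],[0,0,1.]])
    return cv2.projectPoints(np.atleast_2d(P).astype(float),np.array(c['rvec'],float),np.array(c['tvec'],float),K,None)[0].reshape(-1,2)
def cloud(n,depth):
    c=cal(n); Rm,_=cv2.Rodrigues(np.array(c['rvec'],float)); t=np.array(c['tvec'],float).ravel()
    v,u=np.mgrid[:depth.shape[0],:depth.shape[1]]
    P=np.stack([(u-c['cx'])/c['fx']*depth,(v-c['cy'])/c['fy']*depth,depth],-1)
    return (P-t)@Rm
E
python3 - <<'E'
from h import *
for n in ('top','scene'):
    im,d=arm.get_image(n); cv2.imwrite(f'pics/{n}0.png',im[...,::-1]); np.save(f'pics/{n}0.npy',d)
    print(n,cal(n))
s=arm.get_state(); print(s)
E
```

```text
pics
top {'fx': 451.4498776879847, 'fy': 451.4498776879847, 'cx': 317.3421622907902, 'cy': 197.2461070937343, 'rvec': array([ 2.14225477, -2.14564287,  0.16300427]), 'tvec': array([-0.10643717,  0.54594781,  1.35091889])}
scene {'fx': 468.361742955024, 'fy': 468.361742955024, 'cx': 310.997779050736, 'cy': 198.736010410455, 'rvec': array([ 2.26672572, -0.65378718,  0.29038761]), 'tvec': array([-0.52095743,  0.21182896,  1.24979433])}
{'time_s': 0.1, 'joints': array([-1.26649084,  0.41794069, -0.01027477,  1.61410971,  0.00473531,
        1.11071153, -0.05302481]), 'dq': array([-3.06965016e-05, -1.60932383e-03,  1.71172187e-03, -1.87391001e-03,
       -1.24453660e-03,  5.03662189e-04, -2.07463340e-03]), 'joint_torque': array([ 2.38097209e-04, -8.52581048e+01,  6.39337767e-01, -4.26692426e+01,
       -4.88875026e-02,  1.63859117e-02,  1.38114996e-05]), 'tcp_pos': array([0.21176633, 0.58766335, 0.20487331]), 'tcp_rot': array([-3.02731784,  1.5696488 , -1.80235394]), 'ft_force': array([-0.35460313, -0.1336041 , -0.45390902]), 'moment': array([-0.04187239,  0.04596318,  0.02413309]), 'grip_width': 0.09384720118502715}
```

View pics/top0.png

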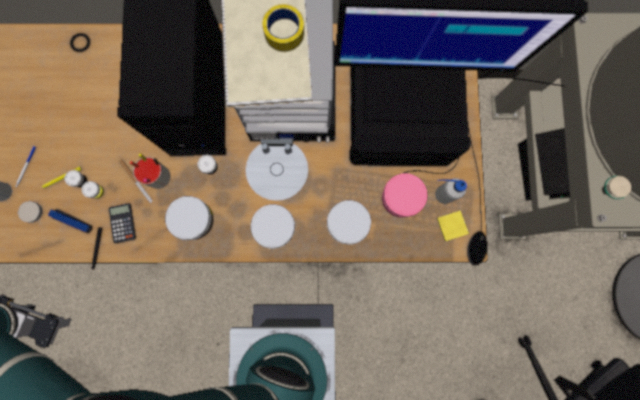

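View pics/scene0.png

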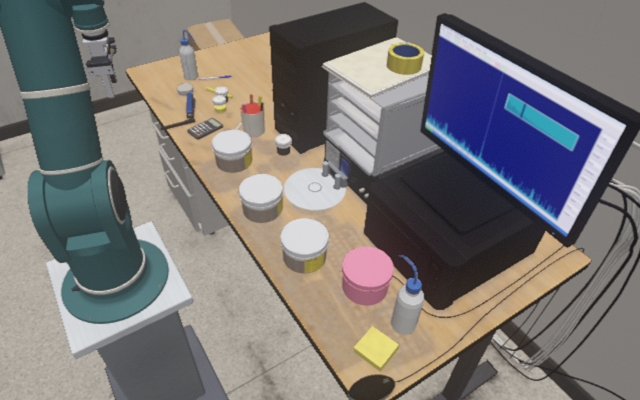

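The top view shows three white tubs, A at (188,218), B at (272,227) and C at (349,222). The pink look-alike is at (405,195), the plate at (277,170) with its posts at (266,148) and (288,148), the pot at (206,163) and the wash bottle at (456,189). Other things with white caps stand at (75,178) and (92,189), and a second wash bottle is far to the left in the scene view.

```bash
python3 - <<'E'
from h import *
im=cv2.imread('pics/top0.png'); d=np.load('pics/top0.npy'); P=cloud('top',d)
hsv=cv2.cvtColor(im,cv2.COLOR_BGR2HSV)
white=((hsv[...,1]<40)&(hsv[...,2]>150)).astype(np.uint8)
def comp(m,uv):
    n,l,st,c=cv2.connectedComponentsWithStats(m); 
    ll=l[uv[1],uv[0]]; return l==ll if ll else None
for nm,uv,z,col in [('a',(188,218),.09,0),('b',(272,227),.09,0),('c',(349,222),.09,0),('pot',(206,163),.06,0),('plate',(262,175),.003,0)]:
    m=comp(white,uv)
    if m is None: print(nm,'none',hsv[uv[1],uv[0]]);continue
    ct=max(cv2.findContours(m.astype(np.uint8),0,2)[0],key=cv2.contourArea)
    e=cv2.fitEllipse(ct); q=ray_plane('top',[e[0]],z)[0]
    Z=P[m][:,2]
    w=ray_plane('top',ct[:,0],z); (cx,cy),r=cv2.minEnclosingCircle(w[:,:2].astype(np.float32))
    print(nm,e,q.round(4),'circ',round(cx,4),round(cy,4),round(r,4),'depthz',np.median(Z).round(4), P[m].mean(0).round(4))
pink=((hsv[...,0]>160)&(hsv[...,1]>80)&(hsv[...,2]>150)).astype(np.uint8)
m=comp(pink,(405,195)); print('pink',P[m].mean(0))
c=comp(((hsv[...,0]>95)&(hsv[...,0]<125)&(hsv[...,1]>80)).astype(np.uint8),(458,186))
print('bottle',P[c].mean(0) if c is not None else None, ray_plane('top',[(454,192)],.1))
# desk front edge / heights near plate
H=P[...,2]
for r in range(120,205,5): print(r,' '.join(f'{1000*H[r,cc]:4.0f}' for cc in range(225,345,5)))
print(P[170,277],P[260,272])
big=cv2.resize(im[110:260,140:440],None,fx=2.6,fy=2.6,interpolation=cv2.INTER_CUBIC); cv2.imwrite('pics/crop.png',big)
E
```

```text
a ((186.40347290039062, 217.23353576660156), (41.51036071777344, 43.46989440917969), 41.2249755859375) [0.4793 0.2796 0.09  ] circ 0.4793 0.2788 0.0651 depthz 0.0885 [0.4796 0.2799 0.0898]
b ((272.0392761230469, 225.9025421142578), (42.345458984375, 43.73836135864258), 47.02015686035156) [0.4532 0.0264 0.09  ] circ 0.4532 0.0254 0.0653 depthz 0.0882 [0.4529 0.0258 0.0939]
c ((348.5484619140625, 221.71653747558594), (43.22057342529297, 43.35549545288086), 145.37693786621094) [ 0.4652 -0.1992  0.09  ] circ 0.4656 -0.199 0.0656 depthz 0.088 [ 0.4654 -0.1991  0.0917]
pot ((205.95997619628906, 163.5345458984375), (16.071138381958008, 17.48792839050293), 54.812416076660156) [0.6483 0.2351 0.06  ] circ 0.6485 0.2349 0.0278 depthz 0.0592 [0.6462 0.2324 0.0703]
plate ((276.5870666503906, 171.65322875976562), (54.52535629272461, 63.86835479736328), 90.26850891113281) [0.6345 0.0228 0.003 ] circ 0.6427 0.0227 0.1006 depthz 0.0028 [0.6319 0.022  0.013 ]
pink [ 0.54602361 -0.36771906  0.09422239]
bottle [ 0.55856605 -0.50306313  0.18026191] [[ 0.55196882 -0.51150247  0.1       ]]
120   28   -1   
[... 1461 characters left out ...]
    3    7
180    5   -2    0    2   -4   -1   -1   -1    5    9    3    8    5    5   -3   -1    4   -0    0   -0    0   -1    0   -7
185   -3    4    3    0    4   -1   -5    7    5    6    1    1    0    6    3   -3   -1   -2    0    3    3    4    0    3
190    2    4    2    2   -5    0   -0    3    2   -1    6    2    8   -1    7    1   -7    1    4    5    6   -1    4   -3
195    1    2   -0    2    2   -1   -3    3   -0    1    3   -1    1    3    4   -1   -1    2   -2   -3   -2   -1   -4   -4
200   -2    1   -8    2   -1    1   -3    0    1    2   -2   -1   -1   -1   -2   -4   -3   -4    2    5   -5   -2   -2    3
[0.6397597  0.02145598 0.00356148] [0.35482357 0.03388516 0.00096738]
```

View pics/crop.png

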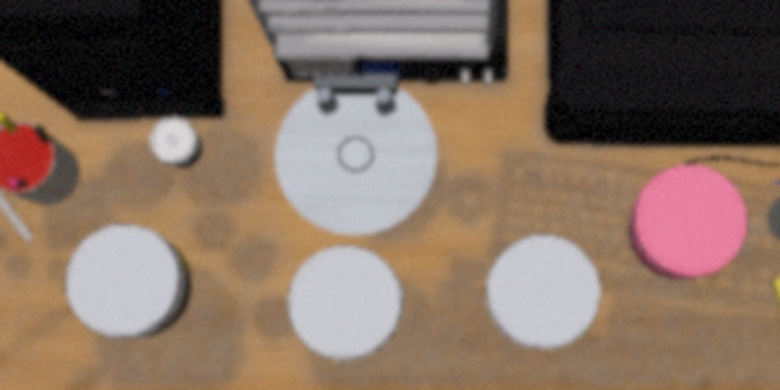

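The crop confirms the choice: three white tubs, the pink one left alone, plate ring at about (356,153) and post tops at about (327,98) and (387,98). Next, plate yaw and a move helper.

```bash
cat >> h.py <<'E'
def tool(p_ang,tilt,ref=None):
    p=np.array([np.cos(p_ang),np.sin(p_ang),0]); x=np.sin(tilt)*p+np.array([0,0,-np.cos(tilt)])
    z=np.array([-p[1],p[0],0])
    if ref is not None and z@ref[:,2]<0: z=-z
    return np.c_[x,np.cross(z,x),z]
def cur():
    s=arm.get_state(); return s,np.array(s['tcp_pos']),R.from_euler('xyz',s['tcp_rot']).as_matrix()
def rows(pos,p_deg,tilt_deg):
    s,p,M=cur(); T=tool(np.radians(p_deg),np.radians(tilt_deg),M)
    print(' t',round(s['time_s'],2),'tcp',p.round(4),'F',np.round(s['ft_force'],2))
    for q in np.atleast_2d(pos):
        print('  ->',q.round(3),(M.T@(q-p)).round(4).tolist(),R.from_matrix(M.T@T).as_rotvec().round(3).tolist())
E
python3 - <<'E'
from h import *
a=ray_plane('top',[(265.8,147.7),(288.8,147.7)],.05)
print('posts',a, np.linalg.norm(a[0]-a[1]))
print('ring',ray_plane('top',[(276.9,168.9)],.003))
dv=a[0]-a[1]; print('yaw',np.degrees(np.arctan2(-dv[0],dv[1])), a.mean(0))
s,p,M=cur(); print(M.round(3))
S=np.array([.641,.0225]); A=np.array([.4793,.2793]); u=(S-A)/np.linalg.norm(S-A); print('u',u,np.degrees(np.arctan2(u[1],u[0])))
q=A-u*.085
rows([[*q,.2],[*q,.03]],np.degrees(np.arctan2(u[1],u[0])),8)
print(arm.get_calibration('wrist'))
E
```

```text
posts [[ 0.70078552  0.05301444  0.05      ]
 [ 0.70069046 -0.01862829  0.05      ]] 0.07164279273375604
ring [[0.6434724  0.02186815 0.003     ]]
yaw -0.07602842315134163 [0.70073799 0.01719308 0.05      ]
[[-0.    -0.941  0.339]
 [-0.001  0.339  0.941]
 [-1.    -0.    -0.001]]
u [ 0.53283949 -0.84621633] -57.80249082812192
 t 0.1 tcp [0.2118 0.5877 0.2049] F [-0.35 -0.13 -0.45]
  -> [0.434 0.351 0.2  ] [0.0051, -0.2892, -0.1471] [0.662, 0.045, -0.134]
  -> [0.434 0.351 0.03 ] [0.1751, -0.2892, -0.1469] [0.662, 0.045, -0.134]
{'fx': 309.70691628693146, 'fy': 309.70691628693146, 'cx': 321.8669884611983, 'cy': 198.19557917645, 'tool_from_camera': array([[-3.86795919e-05, -2.49785138e-01,  9.68301287e-01,
        -1.78887801e-01],
       [ 1.15214689e-03, -9.68300657e-01, -2.49784929e-01,
         7.25009539e-02],
       [ 9.99999336e-01,  1.10596373e-03,  3.25242643e-04,
         7.92627604e-04],
       [ 0.00000000e+00,  0.00000000e+00,  0.00000000e+00,
         1.00000000e+00]])}
```

Emit:
move_arm(plan=[[[0.005, -0.289, -0.147], [0.662, 0.045, -0.134]], [[0.005, -0.289, -0.147], [0.662, 0.045, -0.134]], [[0.005, -0.289, -0.147], [0.662, 0.045, -0.134]], [[0.005, -0.289, -0.147], [0.662, 0.045, -0.134]], [[0.005, -0.289, -0.147], [0.662, 0.045, -0.134]], [[0.005, -0.289, -0.147], [0.662, 0.045, -0.134]], [[0.005, -0.289, -0.147], [0.662, 0.045, -0.134]], [[0.005, -0.289, -0.147], [0.662, 0.045, -0.134]], [[0.005, -0.289, -0.147], [0.662, 0.045, -0.134]], [[0.005, -0.289, -0.147], [0.662, 0.045, -0.134]], [[0.005, -0.289, -0.147], [0.662, 0.045, -0.134]]], fingers=1)

```text
time_s: 1.2
tcp_pos: [0.4331, 0.3527, 0.2003]
tcp_rot: [-1.565, 1.432, -1.002]
ft_force: [-0.3, 0.3, -0.2]
grip_width: 0.094
```

```bash
python3 - <<'E'
from h import *
q=[.434,.351]
rows([[*q,.2],[*q,.06],[*q,.028]],-57.8,8)
s,p,M=cur(); print(M.round(3),s['joints'].round(2))
im,d=arm.get_image('wrist'); cv2.imwrite('pics/w0.png',im[...,::-1])
E
```

```text
t 1.2 tcp [0.4331 0.3527 0.2003] F [-0.29  0.33 -0.24]
  -> [0.434 0.351 0.2  ] [0.0006, -0.0019, -0.0001] [0.002, 0.001, -0.001]
  -> [0.434 0.351 0.06 ] [0.1392, 0.0175, -0.0002] [0.002, 0.001, -0.001]
  -> [0.434 0.351 0.028] [0.1709, 0.0219, -0.0003] [0.002, 0.001, -0.001]
[[ 0.074 -0.529  0.845]
 [-0.116  0.837  0.534]
 [-0.99  -0.138  0.001]] [-1.03  0.33  0.26  1.78  0.06  1.07 -0.25]
```

View pics/w0.png

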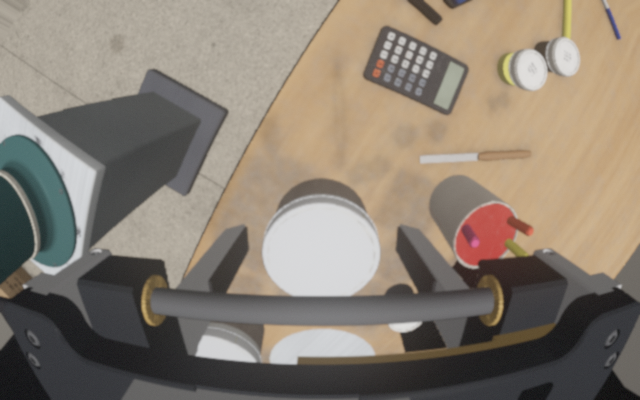

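The wrist view shows tub A's lid at (321,247), centred between the fingertips at about (232,240) and (412,240). The pen cup is off to the right at (485,235), so the descent is clear.

Emit:
move_arm(plan=[[[0.171, 0.022, 0], [0, 0, 0]], [[0.171, 0.022, 0], [0, 0, 0]], [[0.171, 0.022, 0], [0, 0, 0]], [[0.171, 0.022, 0], [0, 0, 0]], [[0.171, 0.022, 0], [0, 0, 0]], [[0.171, 0.022, 0], [0, 0, 0]]])

```text
time_s: 1.85
tcp_pos: [0.4351, 0.3507, 0.0288]
tcp_rot: [-1.562, 1.432, -1.0]
ft_force: [-0.3, -0.1, 1.1]
grip_width: 0.0938
```

```bash
python3 - <<'E'
from h import *
u=np.array([.533,-.846]); A=np.array([.4793,.2793])
rows([[*(A-u*k),.028] for k in (.065,.055,.045,.035,.03)],-57.8,8)
E
```

```text
t 1.85 tcp [0.4351 0.3507 0.0288] F [-0.35 -0.13  1.06]
  -> [0.445 0.334 0.028] [0.0034, -0.0187, -0.0007] [0.0, 0.001, -0.001]
  -> [0.45  0.326 0.028] [0.0048, -0.0286, -0.0007] [0.0, 0.001, -0.001]
  -> [0.455 0.317 0.028] [0.0062, -0.0385, -0.0007] [0.0, 0.001, -0.001]
  -> [0.461 0.309 0.028] [0.0076, -0.0484, -0.0007] [0.0, 0.001, -0.001]
  -> [0.463 0.305 0.028] [0.0082, -0.0534, -0.0007] [0.0, 0.001, -0.001]
```

Emit:
move_arm(plan=[[[0.001, -0.006, 0], [0, 0, 0]], [[0.002, -0.012, 0], [0, 0, 0]], [[0.003, -0.018, 0], [0, 0, 0]], [[0.003, -0.021, 0], [0, 0, 0]], [[0.003, -0.024, 0], [0, 0, 0]], [[0.004, -0.027, 0], [0, 0, 0]]])

```text
time_s: 2.45
tcp_pos: [0.4498, 0.327, 0.028]
tcp_rot: [-1.561, 1.432, -0.999]
ft_force: [-0.1, 0.6, 0.4]
grip_width: 0.094
```

Emit:
move_arm(plan=[[[0, -0.002, 0], [0, 0, 0]], [[0.0005, -0.004, 0], [0, 0, 0]], [[0.001, -0.006, 0], [0, 0, 0]]])

```text
time_s: 2.75
tcp_pos: [0.4528, 0.3219, 0.0276]
tcp_rot: [-1.564, 1.432, -1.002]
ft_force: [-0.2, 0.1, -0.4]
grip_width: 0.0938
```

Emit:
move_arm(plan=[[[0, -0.002, 0], [0, 0, 0]], [[0.0005, -0.004, 0], [0, 0, 0]], [[0.001, -0.006, 0], [0, 0, 0]]])

```text
time_s: 3.05
tcp_pos: [0.4561, 0.3169, 0.0275]
tcp_rot: [-1.562, 1.432, -1.0]
ft_force: [-0.3, 1.8, 1.5]
grip_width: 0.0944
```

Emit:
move_arm(plan=[[[0, -0.002, 0], [0, 0, 0]], [[0.0005, -0.004, 0], [0, 0, 0]], [[0.001, -0.006, 0], [0, 0, 0]]])

```text
time_s: 3.35
tcp_pos: [0.4594, 0.3117, 0.0274]
tcp_rot: [-1.562, 1.432, -1.0]
ft_force: [-0.6, 1.9, 2.1]
grip_width: 0.0937
```

Emit:
move_arm(plan=[[[0, -0.002, 0], [0, 0, 0]], [[0.0005, -0.004, 0], [0, 0, 0]], [[0.001, -0.006, 0], [0, 0, 0]]])

```text
time_s: 3.65
tcp_pos: [0.4627, 0.3065, 0.0272]
tcp_rot: [-1.562, 1.432, -1.0]
ft_force: [-1.1, 1.6, 1.3]
grip_width: 0.0939
```

Emit:
move_arm(plan=[[[0, -0.002, 0], [0, 0, 0]], [[0.0005, -0.004, 0], [0, 0, 0]]])

```text
time_s: 3.85
tcp_pos: [0.4648, 0.3029, 0.0273]
tcp_rot: [-1.564, 1.432, -1.002]
ft_force: [-0.9, 1.1, 1.3]
grip_width: 0.0941
```

Emit:
move_arm(plan=[[[0, -0.002, 0], [0, 0, 0]], [[0.0005, -0.004, 0], [0, 0, 0]]])

```text
time_s: 4.05
tcp_pos: [0.467, 0.2995, 0.0273]
tcp_rot: [-1.563, 1.432, -1.001]
ft_force: [-2.0, 0.6, 0.7]
grip_width: 0.0938
```

Emit:
move_arm(plan=[[[0, -0.002, 0], [0, 0, 0]], [[0.0005, -0.004, 0], [0, 0, 0]]])

```text
time_s: 4.25
tcp_pos: [0.4691, 0.2962, 0.0274]
tcp_rot: [-1.563, 1.432, -1.001]
ft_force: [0.4, 0.5, 0.2]
grip_width: 0.0943
```

```bash
python3 - <<'E'
from h import *
S=lambda: print(np.round(arm.get_state()['ft_force'],2), arm.get_state()['moment'].round(3))
S()
im,d=arm.get_image('top'); cv2.imwrite('pics/t1.png',im[...,::-1])
S()
hsv=cv2.cvtColor(im,cv2.COLOR_RGB2HSV)
m=((hsv[...,1]<40)&(hsv[...,2]>150)).astype(np.uint8)
n,l,st,c=cv2.connectedComponentsWithStats(m)
for i in range(1,n):
    if 800<st[i,4]<5000: print(st[i],c[i],ray_plane('top',[c[i]],.09).round(4))
E
```

```text
[0.44 0.55 0.2 ] [ 0.351  0.233 -0.067]
[-0.86  0.73  0.12] [ 0.309  0.241 -0.008]
[ 347    8  227   57 1763] [488.46738514  23.25411231] [[ 1.0937 -0.649   0.09  ]]
[ 576   15   64   89 1757] [598.85486625  40.27546955] [[ 1.036  -0.9927  0.09  ]]
[531  87  32  45 986] [546.80527383 109.48073022] [[ 0.8096 -0.8114  0.09  ]]
[ 244  116   83   15 1056] [287.10606061 123.24715909] [[ 0.7668 -0.0154  0.09  ]]
[ 586  133   54   93 1523] [609.0531845  197.46946815] [[ 0.5364 -0.9755  0.09  ]]
[ 246  144   62   56 2744] [276.52587464 171.68586006] [[0.6161 0.0151 0.09  ]]
[ 175  191   42   43 1351] [196.31088083 210.85862324] [[0.4982 0.2511 0.09  ]]
[ 327  200   44   44 1539] [348.43924626 221.75958415] [[ 0.4651 -0.1988  0.09  ]]
[ 251  205   44   44 1523] [272.32107682 226.09389363] [[0.4526 0.0255 0.09  ]]
[ 218  322  129   78 2448] [288.98856209 346.51021242] [[ 0.1109 -0.0262  0.09  ]]
```

Emit:
move_arm(plan=[[[-0.004, 0.025, 0], [0, 0, 0]], [[-0.05, 0.03, 0], [0, 0, 0]], [[-0.1, 0.025, 0], [0, 0, 0]], [[-0.145, 0.02, 0], [0, 0, 0]], [[-0.145, 0.02, 0], [0, 0, 0]]])

```text
time_s: 4.8
tcp_pos: [0.4497, 0.3318, 0.1739]
tcp_rot: [-1.504, 1.434, -0.942]
ft_force: [0.3, 0.3, -0.5]
grip_width: 0.0942
```

```bash
python3 - <<'E'
from h import *
C=np.array([.4652,-.199]); u=np.array([.622,.783]); q=C-u*.09
rows([[.40,0,.18],[*q,.18]],51.5,8)
E
```

```text
t 4.8 tcp [0.4497 0.3318 0.1739] F [ 0.33  0.33 -0.54]
  -> [0.4  0.   0.18] [0.0267, -0.253, -0.2188] [1.237, 0.006, 0.235]
  -> [ 0.409 -0.269  0.18 ] [0.0572, -0.4839, -0.3546] [1.237, 0.006, 0.235]
```

Emit:
move_arm(plan=[[[0.057, -0.484, -0.355], [1.237, 0.006, 0.235]], [[0.057, -0.484, -0.355], [1.237, 0.006, 0.235]], [[0.057, -0.484, -0.355], [1.237, 0.006, 0.235]], [[0.057, -0.484, -0.355], [1.237, 0.006, 0.235]], [[0.057, -0.484, -0.355], [1.237, 0.006, 0.235]], [[0.057, -0.484, -0.355], [1.237, 0.006, 0.235]], [[0.057, -0.484, -0.355], [1.237, 0.006, 0.235]], [[0.057, -0.484, -0.355], [1.237, 0.006, 0.235]], [[0.057, -0.484, -0.355], [1.237, 0.006, 0.235]], [[0.057, -0.484, -0.355], [1.237, 0.006, 0.235]], [[0.057, -0.484, -0.355], [1.237, 0.006, 0.235]], [[0.057, -0.484, -0.355], [1.237, 0.006, 0.235]]])

```text
time_s: 6.0
tcp_pos: [0.4065, -0.2705, 0.1784]
tcp_rot: [1.572, 1.439, 0.901]
ft_force: [0.4, 0.3, 1.0]
grip_width: 0.0937
```

```bash
python3 - <<'E'
from h import *
C=np.array([.4652,-.199]); u=np.array([.622,.783]); q=C-u*.09
rows([[*q,.18],[*q,.028]],51.5,8); print(arm.get_state()['joints'].round(2))
E
```

```text
t 6.0 tcp [ 0.4065 -0.2705  0.1784] F [0.4  0.34 1.01]
  -> [ 0.409 -0.269  0.18 ] [-0.0013, 0.0027, 0.0015] [0.001, -0.0, 0.008]
  -> [ 0.409 -0.269  0.028] [0.1494, -0.0173, 0.0015] [0.001, -0.0, 0.008]
[-0.11  0.28  0.85  2.   -0.41  1.    0.28]
```

Emit:
move_arm(plan=[[[0.149, -0.017, 0.001], [0, 0, 0.008]], [[0.149, -0.017, 0.001], [0, 0, 0.008]], [[0.149, -0.017, 0.001], [0, 0, 0.008]], [[0.149, -0.017, 0.001], [0, 0, 0.008]], [[0.149, -0.017, 0.001], [0, 0, 0.008]], [[0.149, -0.017, 0.001], [0, 0, 0.008]]])

```text
time_s: 6.6
tcp_pos: [0.4106, -0.2678, 0.0309]
tcp_rot: [1.554, 1.43, 0.882]
ft_force: [0.8, 0.1, 0.2]
grip_width: 0.094
```

```bash
python3 - <<'E'
from h import *
C=np.array([.4652,-.199]); u=np.array([.622,.783]); q=C-u*.09
rows([[*(C-u*k),.028] for k in (.06,.05,.04,.03)],51.5,8)
E
```

```text
t 6.6 tcp [ 0.4106 -0.2678  0.0309] F [0.79 0.13 0.18]
  -> [ 0.428 -0.246  0.028] [0.0067, 0.0272, -0.0001] [0.0, 0.002, -0.001]
  -> [ 0.434 -0.238  0.028] [0.0081, 0.0371, -0.0001] [0.0, 0.002, -0.001]
  -> [ 0.44  -0.23   0.028] [0.0095, 0.047, -0.0001] [0.0, 0.002, -0.001]
  -> [ 0.447 -0.222  0.028] [0.0109, 0.0569, -0.0001] [0.0, 0.002, -0.001]
```

Emit:
move_arm(plan=[[[0.003, 0.006, 0], [0, 0, 0]], [[0.004, 0.012, 0], [0, 0, 0]], [[0.005, 0.018, 0], [0, 0, 0]], [[0.006, 0.022, 0], [0, 0, 0]], [[0.006, 0.025, 0], [0, 0, 0]], [[0.007, 0.028, 0], [0, 0, 0]]])

```text
time_s: 7.2
tcp_pos: [0.4275, -0.2443, 0.0255]
tcp_rot: [1.575, 1.431, 0.904]
ft_force: [0.3, -0.5, 0.2]
grip_width: 0.094
```

Emit:
move_arm(plan=[[[0, 0.002, 0], [0, 0, 0]], [[0.0005, 0.004, 0], [0, 0, 0]], [[0.001, 0.006, 0], [0, 0, 0]]])

```text
time_s: 7.5
tcp_pos: [0.4311, -0.2398, 0.0252]
tcp_rot: [1.576, 1.431, 0.904]
ft_force: [-0.8, -1.8, 0.7]
grip_width: 0.0944
```

Emit:
move_arm(plan=[[[0, 0.002, 0], [0, 0, 0]], [[0.0005, 0.004, 0], [0, 0, 0]], [[0.001, 0.006, 0], [0, 0, 0]]])

```text
time_s: 7.8
tcp_pos: [0.4349, -0.2354, 0.0251]
tcp_rot: [1.571, 1.432, 0.899]
ft_force: [-1.4, -4.9, 1.4]
grip_width: 0.094
```

Emit:
move_arm(plan=[[[0, 0.002, 0], [0, 0, 0]], [[0.0005, 0.004, 0], [0, 0, 0]]])

```text
time_s: 8.0
tcp_pos: [0.4374, -0.2319, 0.0251]
tcp_rot: [1.575, 1.431, 0.904]
ft_force: [-4.0, -5.7, 2.7]
grip_width: 0.0937
```

Emit:
move_arm(plan=[[[0, 0.002, 0], [0, 0, 0]], [[0.0005, 0.004, 0], [0, 0, 0]]])

```text
time_s: 8.2
tcp_pos: [0.4398, -0.2286, 0.0251]
tcp_rot: [1.578, 1.431, 0.906]
ft_force: [-3.1, -4.3, 2.1]
grip_width: 0.0937
```

Emit:
move_arm(plan=[[[0, 0.002, 0], [0, 0, 0]], [[0.0005, 0.004, 0], [0, 0, 0]]])

```text
time_s: 8.4
tcp_pos: [0.4424, -0.2253, 0.0252]
tcp_rot: [1.578, 1.431, 0.907]
ft_force: [-4.2, -3.8, 2.8]
grip_width: 0.0943
```

Emit:
move_arm(plan=[[[0, 0.002, 0], [0, 0, 0]], [[0.0005, 0.004, 0], [0, 0, 0]]])

```text
time_s: 8.6
tcp_pos: [0.445, -0.2221, 0.0252]
tcp_rot: [1.578, 1.431, 0.906]
ft_force: [-3.1, -3.1, 1.5]
grip_width: 0.0943
```

C takes about 5 N to slide against about 1.2 N for A, so C is the full tub. Next I measure where it is and plan the slide.

```bash
cat >> h.py <<'E'
def lids(name=None):
    im,d=arm.get_image('top')
    if name: cv2.imwrite(f'pics/{name}.png',cv2.resize(im[110:260,140:440,::-1],None,fx=2.6,fy=2.6,interpolation=cv2.INTER_CUBIC))
    hsv=cv2.cvtColor(im,cv2.COLOR_RGB2HSV)
    m=((hsv[...,1]<40)&(hsv[...,2]>150)).astype(np.uint8)
    n,l,st,c=cv2.connectedComponentsWithStats(m)
    for i in range(1,n):
        x,y,w,h,a=st[i]
        if 100<a<6000 and 150<x<420 and 140<y<260:
            ct=max(cv2.findContours((l==i).astype(np.uint8),0,2)[0],key=cv2.contourArea)
            W=ray_plane('top',cv2.convexHull(ct)[:,0],.09); (cx,cy),r=cv2.minEnclosingCircle(W[:,:2].astype(np.float32))
            print('lid',st[i],'circ',round(cx,4),round(cy,4),round(r,4))
E
python3 - <<'E'
from h import *
lids('t2')
s,p,M=cur()
rows([p+np.array([.127,.197,.005])],51.5,8)
E
```

```text
lid [ 246  144   62   56 2749] circ 0.6239 0.0148 0.0944
lid [198 155  18  18 245] circ 0.6412 0.2268 0.0272
lid [ 174  191   43   44 1485] circ 0.4949 0.254 0.0656
lid [ 321  197   42   39 1051] circ 0.4764 -0.1816 0.0651
lid [ 251  205   44   44 1524] circ 0.4533 0.0254 0.0653
lid [327 245  27  33 114] circ 0.3507 -0.1727 0.0596
 t 8.65 tcp [ 0.4451 -0.2219  0.0252] F [-2.49 -2.03  0.49]
  -> [ 0.572 -0.025  0.03 ] [0.0276, 0.2317, -0.0231] [0.001, -0.001, -0.0]
```

View pics/t2.png

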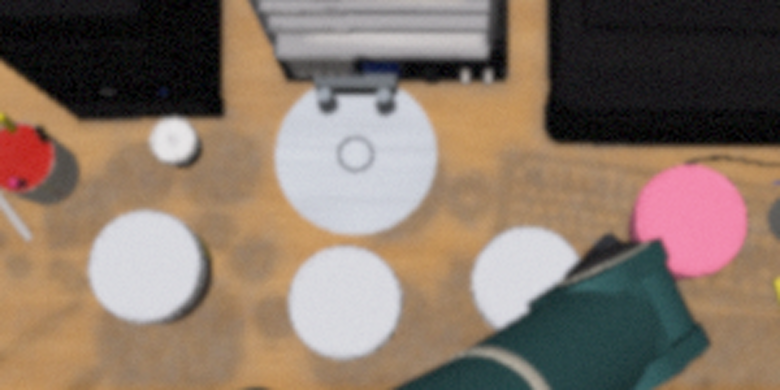

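The picture shows tub C at crop (525,280) with the arm behind it. A is at (148,266), B at (345,302), and the pot and the pink tub have not moved.

Emit:
move_arm(plan=[[[0.001, 0.005, -0.0005], [0, 0, 0]], [[0.002, 0.012, -0.001], [0, 0, 0]], [[0.003, 0.02, -0.002], [0, 0, 0]], [[0.004, 0.028, -0.003], [0, 0, 0]], [[0.005, 0.036, -0.0035], [0, 0, 0]], [[0.006, 0.044, -0.0045], [0, 0, 0]], [[0.007, 0.052, -0.005], [0, 0, 0]], [[0.008, 0.06, -0.006], [0, 0, 0]], [[0.009, 0.068, -0.007], [0, 0, 0]], [[0.01, 0.076, -0.0075], [0, 0, 0]], [[0.01, 0.082, -0.008], [0, 0, 0]], [[0.01, 0.087, -0.009], [0, 0, 0]]])

```text
time_s: 9.85
tcp_pos: [0.4927, -0.1479, 0.0276]
tcp_rot: [1.575, 1.431, 0.903]
ft_force: [-1.4, -1.8, -3.3]
grip_width: 0.0938
```

Emit:
move_arm(plan=[[[0.001, 0.005, -0.0005], [0, 0, 0]], [[0.002, 0.012, -0.001], [0, 0, 0]], [[0.003, 0.02, -0.002], [0, 0, 0]], [[0.004, 0.028, -0.003], [0, 0, 0]], [[0.005, 0.036, -0.0035], [0, 0, 0]], [[0.006, 0.044, -0.0045], [0, 0, 0]], [[0.007, 0.052, -0.005], [0, 0, 0]], [[0.008, 0.06, -0.006], [0, 0, 0]], [[0.009, 0.068, -0.007], [0, 0, 0]], [[0.01, 0.075, -0.0075], [0, 0, 0]], [[0.01, 0.08, -0.008], [0, 0, 0]]])

```text
time_s: 10.95
tcp_pos: [0.5365, -0.0796, 0.0287]
tcp_rot: [1.577, 1.431, 0.905]
ft_force: [-2.6, -4.2, -0.3]
grip_width: 0.0942
```

```bash
python3 - <<'E'
from h import *
s,p,M=cur(); lids('t3'); print(s['joints'].round(2))
rows([[.5715,-.0245,.03]],51.5,8)
E
```

```text
lid [ 246  144   62   58 2517] circ 0.6222 0.0152 0.0954
lid [198 155  18  18 249] circ 0.6419 0.2278 0.0277
lid [ 174  191   44   44 1493] circ 0.4946 0.2541 0.0659
lid [251 205  45  44 373] circ 0.4429 0.0156 0.0792
[-0.34  0.57  0.63  2.02 -0.73  0.72  0.11]
 t 11.0 tcp [ 0.5369 -0.079   0.0288] F [-1.44 -1.34 -1.45]
  -> [ 0.572 -0.024  0.03 ] [0.0078, 0.0637, -0.0068] [0.001, -0.001, -0.0]
```

View pics/t3.png

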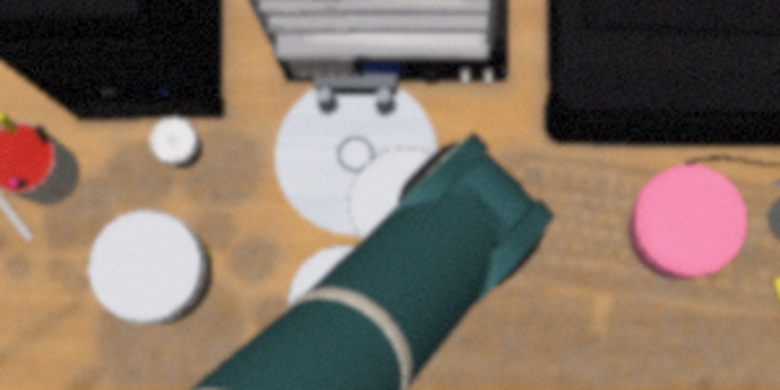

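Tub C now sits at about crop (405,205) with little gap to B at (345,302), so the next part heads more in +x.

Emit:
move_arm(plan=[[[0.001, 0.005, 0.0006], [0, 0, 0]], [[0.0015, 0.011, 0.0012], [0, 0, 0]], [[0.0025, 0.018, 0.002], [0, 0, 0]], [[0.0035, 0.025, 0.0028], [0, 0, 0]], [[0.0045, 0.032, 0.0035], [0, 0, 0]], [[0.0055, 0.039, 0.0043], [0, 0, 0]], [[0.0065, 0.046, 0.005], [0, 0, 0]], [[0.0075, 0.053, 0.0035], [0, 0, 0]], [[0.0085, 0.06, 0.002], [0, 0, 0]], [[0.009, 0.066, 0.001], [0, 0, 0]], [[0.0095, 0.069, 0], [0, 0, 0]], [[0.0095, 0.071, 0], [0, 0, 0]]])

```text
time_s: 12.2
tcp_pos: [0.581, -0.0245, 0.0294]
tcp_rot: [1.572, 1.431, 0.9]
ft_force: [-2.4, -4.0, 0.9]
grip_width: 0.0939
```

Emit:
move_arm(plan=[[[-0.003, -0.02, 0], [0, 0, 0]], [[-0.004, -0.035, 0], [0, 0, 0]], [[-0.04, -0.045, 0], [0, 0, 0]], [[-0.09, -0.045, 0], [0, 0, 0]], [[-0.13, -0.045, 0], [0, 0, 0]], [[-0.13, -0.045, 0], [0, 0, 0]]])

```text
time_s: 12.8
tcp_pos: [0.5436, -0.0746, 0.1564]
tcp_rot: [1.543, 1.426, 0.87]
ft_force: [0.3, 0.4, 0.1]
grip_width: 0.0937
```

```bash
python3 - <<'E'
from h import *
s,p,M=cur(); lids('t4'); print(s['joints'].round(2))
rows([[.525,.018,.16]],0,8)
im,d=arm.get_image('wrist'); cv2.imwrite('pics/w4.png',im[...,::-1])
im,d=arm.get_image('scene'); cv2.imwrite('pics/s4.png',im[...,::-1])
E
```

```text
lid [ 246  144   56   57 2022] circ 0.6241 0.0152 0.094
lid [198 155  18  18 246] circ 0.6412 0.2266 0.0273
lid [ 174  191   43   44 1486] circ 0.4948 0.2546 0.0655
lid [251 205  22  29 273] circ 0.4739 0.0561 0.0506
lid [241 248  49  28 300] circ 0.3423 0.0456 0.0772
[-0.49  0.39  0.8   1.94 -0.52  0.93 -0.1 ]
 t 12.85 tcp [ 0.5428 -0.0735  0.1539] F [ 0.04 -0.15  0.37]
  -> [0.525 0.018 0.16 ] [0.0025, 0.0608, -0.0709] [0.89, -0.125, -0.004]
```

View pics/t4.png

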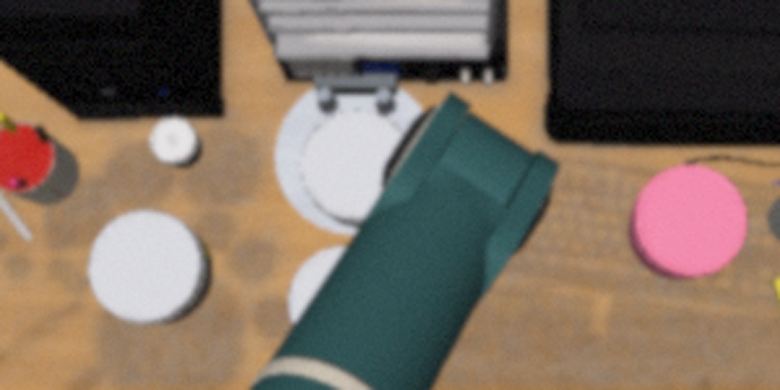

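Tub C now stands on the plate at crop (357,166), about 30 mm short of the seat. The posts at (327,98) and (387,98) are free. Next I go round behind it for a +x push.

Emit:
move_arm(plan=[[[0.003, 0.061, -0.071], [0.89, -0.125, -0.004]], [[0.003, 0.061, -0.071], [0.89, -0.125, -0.004]], [[0.003, 0.061, -0.071], [0.89, -0.125, -0.004]], [[0.003, 0.061, -0.071], [0.89, -0.125, -0.004]], [[0.003, 0.061, -0.071], [0.89, -0.125, -0.004]], [[0.003, 0.061, -0.071], [0.89, -0.125, -0.004]], [[0.003, 0.061, -0.071], [0.89, -0.125, -0.004]], [[0.003, 0.061, -0.071], [0.89, -0.125, -0.004]], [[0.003, 0.061, -0.071], [0.89, -0.125, -0.004]]])

```text
time_s: 13.85
tcp_pos: [0.5238, 0.0186, 0.1565]
tcp_rot: [1.555, 1.436, -0.013]
ft_force: [-0.2, 0.5, -0.3]
grip_width: 0.0939
```

```bash
python3 - <<'E'
from h import *
s,p,M=cur(); print(s['joints'].round(2),M.round(3))
rows([[.530,.018,.16],[.530,.018,.03],[.54,.018,.03],[.60,.018,.03]],0,8)
im,d=arm.get_image('wrist'); cv2.imwrite('pics/w5.png',im[...,::-1])
E
```

```text
[-1.    0.39  1.09  2.04 -0.48  0.83 -1.22] [[ 0.134  0.991  0.003]
 [-0.002  0.003 -1.   ]
 [-0.991  0.134  0.002]]
 t 13.85 tcp [0.5238 0.0186 0.1565] F [-0.19  0.53 -0.27]
  -> [0.53  0.018 0.16 ] [-0.0026, 0.0066, 0.0006] [0.003, 0.002, 0.005]
  -> [0.53  0.018 0.03 ] [0.1262, -0.0108, 0.0003] [0.003, 0.002, 0.005]
  -> [0.54  0.018 0.03 ] [0.1275, -0.0009, 0.0004] [0.003, 0.002, 0.005]
  -> [0.6   0.018 0.03 ] [0.1356, 0.0586, 0.0005] [0.003, 0.002, 0.005]
```

View pics/w5.png

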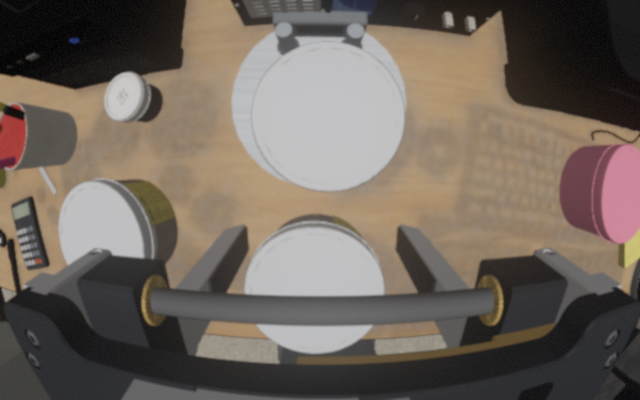

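The wrist view shows tub C at (328,115) short of the posts at (284,33) and (354,33). Tub B at (313,288) is clear of the finger tips at (240,230) and (405,230), so I descend in the gap at x = 0.54.

Emit:
move_arm(plan=[[[0.002, 0.016, 0], [0.003, 0.002, 0.005]], [[0.045, 0.011, 0], [0.003, 0.002, 0.005]], [[0.08, 0.006, 0], [0.003, 0.002, 0.005]], [[0.11, 0.002, 0], [0.003, 0.002, 0.005]], [[0.127, -0.001, 0], [0.003, 0.002, 0.005]], [[0.127, -0.001, 0], [0.003, 0.002, 0.005]]])

```text
time_s: 14.5
tcp_pos: [0.539, 0.0177, 0.0293]
tcp_rot: [1.575, 1.434, 0.002]
ft_force: [-0.5, 0.1, -0.1]
grip_width: 0.0942
```

```bash
python3 - <<'E'
from h import *
s,p,M=cur(); print(s['joints'].round(2))
rows([[.5585,.018,.03],[.585,.018,.03],[.59,.018,.03]],-2,8)
lids()
E
```

```text
[-0.74  0.6   0.81  2.09 -0.77  0.61 -0.99]
 t 14.5 tcp [0.539  0.0177 0.0293] F [-0.47  0.07 -0.08]
  -> [0.558 0.018 0.03 ] [0.002, 0.0194, -0.0003] [0.032, -0.005, 0.002]
  -> [0.585 0.018 0.03 ] [0.0056, 0.0457, -0.0004] [0.032, -0.005, 0.002]
  -> [0.59  0.018 0.03 ] [0.0063, 0.0507, -0.0004] [0.032, -0.005, 0.002]
lid [ 246  144   62   44 1850] circ 0.6251 0.0143 0.0942
lid [198 155  18  18 250] circ 0.642 0.2274 0.0278
lid [ 174  191   43   44 1433] circ 0.4949 0.2541 0.0656
lid [259 212  36  37 672] circ 0.4458 0.0173 0.0634
lid [191 238  40  23 166] circ 0.3816 0.2053 0.0642
```

Emit:
move_arm(plan=[[[0.001, 0.006, -0.001], [0, 0, 0]], [[0.0015, 0.012, -0.002], [0, 0, 0]], [[0.002, 0.016, -0.003], [0, 0, 0]], [[0.0025, 0.02, -0.004], [0, 0, 0]], [[0.003, 0.024, -0.004], [0, 0, 0]], [[0.0035, 0.028, -0.004], [0, 0, 0]], [[0.004, 0.032, -0.004], [0, 0, 0]], [[0.0045, 0.036, -0.004], [0, 0, 0]], [[0.005, 0.039, -0.004], [0, 0, 0]], [[0.005, 0.042, -0.004], [0, 0, 0]]])

```text
time_s: 15.55
tcp_pos: [0.5827, 0.0224, 0.0323]
tcp_rot: [1.579, 1.431, 0.006]
ft_force: [-3.0, -1.2, -0.8]
grip_width: 0.094
```

Emit:
move_arm(plan=[[[0, 0.001, 0], [0, 0, 0]], [[0, 0.002, 0], [0, 0, 0]]])

```text
time_s: 15.75
tcp_pos: [0.5845, 0.0226, 0.0324]
tcp_rot: [1.58, 1.431, 0.008]
ft_force: [-2.8, 0.1, -3.3]
grip_width: 0.0942
```

Emit:
move_arm(plan=[[[0, 0.001, 0], [0, 0, 0]], [[0, 0.002, 0], [0, 0, 0]]])

```text
time_s: 15.95
tcp_pos: [0.5865, 0.0226, 0.0327]
tcp_rot: [1.581, 1.43, 0.008]
ft_force: [-2.9, 0.3, -2.5]
grip_width: 0.0938
```

```bash
python3 - <<'E'
from h import *
lids()
im,d=arm.get_image('wrist'); cv2.imwrite('pics/w6.png',cv2.resize(im[0:200,160:480,::-1],None,fx=2.4,fy=2.4,interpolation=cv2.INTER_CUBIC))
E
```

```text
lid [256 144  52  41 925] circ 0.6354 0.0053 0.0925
lid [198 155  18  18 249] circ 0.6412 0.2266 0.0273
lid [ 174  191   55   54 1093] circ 0.4724 0.2257 0.1013
lid [ 251  205   44   44 1289] circ 0.4526 0.0256 0.0656
```

View pics/w6.png

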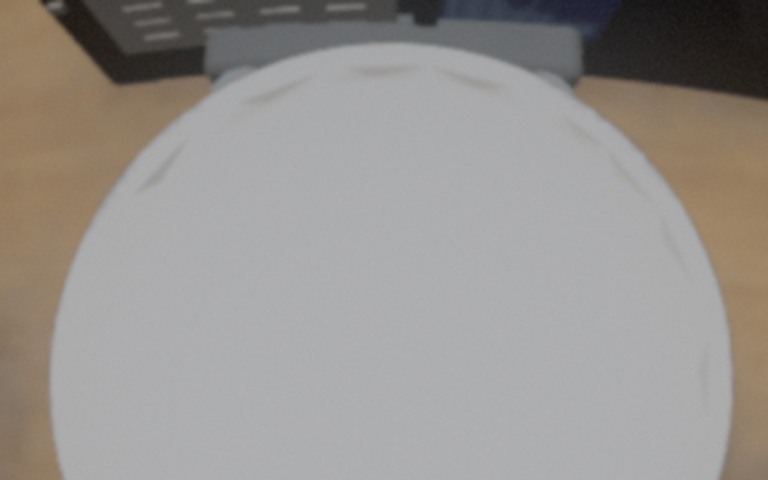

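The wrist crop shows tub C's lid filling the view, with the post tops barely visible at (235,75) and (555,75). Force is still about 3 N, so it isn't seated yet. I keep going in small steps.

Emit:
move_arm(plan=[[[0, 0.001, 0], [0, 0, 0]], [[0, 0.002, 0], [0, 0, 0]]])

```text
time_s: 16.25
tcp_pos: [0.5886, 0.0224, 0.033]
tcp_rot: [1.58, 1.43, 0.007]
ft_force: [-3.8, -0.1, -2.8]
grip_width: 0.094
```

Emit:
move_arm(plan=[[[0, 0.001, 0], [0, 0, 0]]])

```text
time_s: 16.35
tcp_pos: [0.5896, 0.0223, 0.0332]
tcp_rot: [1.579, 1.43, 0.006]
ft_force: [-1.9, 0.1, -2.8]
grip_width: 0.0939
```

Emit:
move_arm(plan=[[[0, 0.001, 0], [0, 0, 0]]])

```text
time_s: 16.45
tcp_pos: [0.5907, 0.0223, 0.0334]
tcp_rot: [1.579, 1.43, 0.006]
ft_force: [-2.5, -0.2, -2.2]
grip_width: 0.0941
```

Emit:
move_arm(plan=[[[0, 0.001, 0], [0, 0, 0]]])

```text
time_s: 16.55
tcp_pos: [0.5916, 0.0223, 0.0335]
tcp_rot: [1.579, 1.43, 0.006]
ft_force: [-2.5, 0.1, -2.7]
grip_width: 0.094
```

Emit:
move_arm(plan=[[[0, 0.001, 0], [0, 0, 0]]])

```text
time_s: 16.65
tcp_pos: [0.5925, 0.0223, 0.0336]
tcp_rot: [1.58, 1.431, 0.007]
ft_force: [-5.3, 0.7, -2.3]
grip_width: 0.0943
```

Emit:
move_arm(plan=[[[0, 0.001, 0], [0, 0, 0]]])

```text
time_s: 16.75
tcp_pos: [0.5927, 0.0224, 0.0334]
tcp_rot: [1.582, 1.432, 0.008]
ft_force: [-10.5, 0.5, 0.4]
grip_width: 0.0935
```

Emit:
move_arm(plan=[[[0, 0.0005, 0], [0, 0, 0]]])

```text
time_s: 16.85
tcp_pos: [0.5928, 0.0224, 0.0333]
tcp_rot: [1.583, 1.433, 0.01]
ft_force: [-12.2, 1.1, 1.6]
grip_width: 0.0944
```

Force rose sharply to 12 N with hardly any lateral part, which is what contact with both posts should give. Now I let go, retreat and look.

Emit:
move_arm(plan=[[[0, -0.005, 0], [0, 0, 0]], [[-0.002, -0.02, 0], [0, 0, 0]], [[-0.005, -0.045, 0], [0, 0, 0]], [[-0.005, -0.048, 0], [0, 0, 0]], [[-0.05, -0.048, 0], [0, 0, 0]], [[-0.1, -0.05, 0], [0, 0, 0]], [[-0.15, -0.06, 0], [0, 0, 0]], [[-0.2, -0.09, 0], [0, 0, 0]], [[-0.21, -0.13, 0], [0, 0, 0]], [[-0.21, -0.16, 0], [0, 0, 0]], [[-0.21, -0.16, 0], [0, 0, 0]]])

```text
time_s: 17.95
tcp_pos: [0.4202, 0.0261, 0.2162]
tcp_rot: [1.625, 1.453, 0.052]
ft_force: [0.3, -0.3, -0.6]
grip_width: 0.0938
```

```bash
python3 - <<'E'
from h import *
s,p,M=cur(); print(p.round(3),s['joints'].round(2),np.round(s['ft_force'],2))
lids('t7')
im,d=arm.get_image('wrist'); cv2.imwrite('pics/w7.png',im[...,::-1])
im,d=arm.get_image('scene'); cv2.imwrite('pics/s7.png',cv2.resize(im[100:300,180:450,::-1],None,fx=2.8,fy=2.8,interpolation=cv2.INTER_CUBIC))
E
```

```text
[0.42  0.026 0.216] [-1.32 -0.19  1.09  2.18  0.23  0.94 -1.93] [ 0.27 -0.3  -0.64]
lid [ 246  142   62   58 2771] circ 0.6229 0.0152 0.0948
lid [198 155  18  18 244] circ 0.6412 0.2266 0.0273
lid [ 174  190   43   45 1482] circ 0.4951 0.2545 0.0658
lid [266 205  29  20 334] circ 0.49 0.0034 0.0474
```

View pics/t7.png

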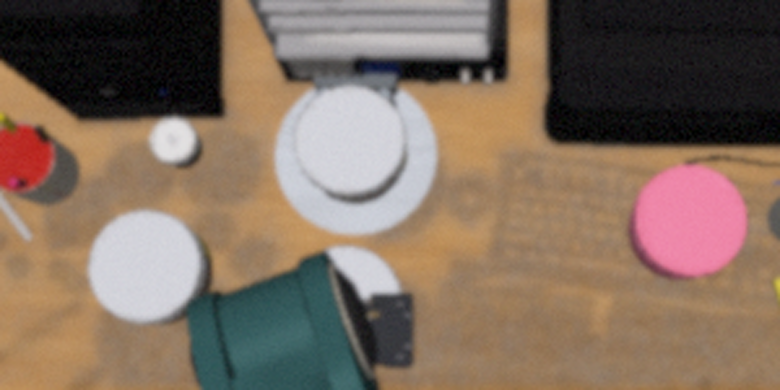

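View pics/s7.png

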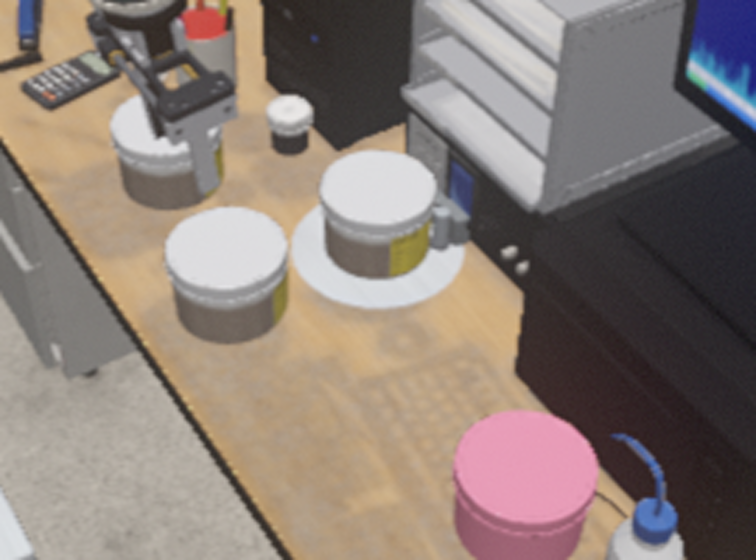

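The top crop shows C at (350,141) against the stops, A at (148,266) and the pot at (174,140). The scene view shows every tub upright. Now I measure C's centre by depth and compare it with the seat from the plate rim and the posts.

```bash
python3 - <<'E'
from h import *
im,d=arm.get_image('top'); P=cloud('top',d); g=im.astype(int).min(2)
m=((P[...,2]>.075)&(P[...,2]<.115)&(abs(P[...,0]-.64)<.085)&(abs(P[...,1]-.02)<.085)&(g>150)).astype(np.uint8)
m=cv2.morphologyEx(m,cv2.MORPH_OPEN,np.ones((3,3),np.uint8))
ct=max(cv2.findContours(m,0,2)[0],key=cv2.contourArea)
e=cv2.fitEllipse(cv2.convexHull(ct)); q=ray_plane('top',[e[0]],.093)[0]; print('C lid',e,q.round(4),'medz',np.median(P[...,2][m>0]).round(4))
# initial image: plate rim + posts
im0=cv2.imread('pics/top0.png'); hsv=cv2.cvtColor(im0,cv2.COLOR_BGR2HSV)
w=((hsv[...,1]<40)&(hsv[...,2]>150)).astype(np.uint8); n,l,st,c=cv2.connectedComponentsWithStats(w); w=(l==l[175,262])
W=ray_plane('top',cv2.convexHull(max(cv2.findContours(w.astype(np.uint8),0,2)[0],key=cv2.contourArea))[:,0],.001)[:,:2]
W=W[W[:,0]<.68]; A=np.c_[2*W,np.ones(len(W))]; s=np.linalg.lstsq(A,(W**2).sum(1),rcond=None)[0]; print('plate',s[:2].round(4),'r',np.sqrt(s[2]+s[:2]@s[:2]).round(4))
g0=cv2.cvtColor(im0,cv2.COLOR_BGR2GRAY)
print(g0[140:156,258:297])
E
```

```text
C lid ((274.1036682128906, 163.53854370117188), (41.00306701660156, 42.857757568359375), 67.60932159423828) [0.6404 0.0224 0.093 ] medz 0.0912
plate [0.6431 0.0227] r 0.0997
[[ 57  63  77  95 101 100 102 103 105 104 106 105 105 108 109 105 106 105
  104 104 102 103 107 113 112 110 113 109 109 111 110 113 106  96  76  54
   45  48  47]
 [ 85  86  91 101 111 108 108 107 109 107 108 107 107 109 108 113 110 111
  113 108 109 108 112 112 111 110 112 111 111 112 110 110 110  96  81  78
   79  83  86]
 [118 115 108 104 103 107 105 111 106 101 103 102 101 101 105 101 105 102
  103 102 104 105 103 105 103 104 104 106 112 111 111 107 104  94  86  93
  111 114 113]
 [133 132 130 111 103 108 115 116 102  91  84  81  81  84  82  82  83  83
   81  85  83  85  84  84  87  87  91  98 112 116 111 104  93  86  92 114
  133 132 130]
 [152 157 154 138 123 126 135 134 113  85  63  57  57  56  56  52  56  54
   57  55  59  57  57  58  53  60  78  99 121 132 126 107  82  73  97 134
  151 150 142]
 [167 176 174 160 145 142 149 143 127  94  77  73  74  72  69  71  69  70
   71  71  70  68  67  70  74  76  93
[... 982 characters left out ...]
  73  65  65  65  80 107 152 180
  190 195 194]
 [195 192 193 186 168 134 101  86  86  98 125 153 179 191 194 193 194 196
  193 192 191 192 194 192 191 185 162 125  89  77  70  83  99 129 162 182
  192 192 194]
 [194 190 191 191 178 162 140 125 128 141 156 175 188 192 194 193 191 191
  192 190 193 190 194 193 192 187 175 148 119 106 103 119 140 161 180 190
  194 192 193]
 [194 191 192 192 191 181 170 162 165 171 183 187 192 189 192 191 192 191
  190 193 191 192 192 192 192 190 187 173 158 142 145 157 173 181 188 192
  194 190 193]
 [191 191 191 190 190 191 187 183 185 188 188 191 190 191 192 192 192 191
  192 190 190 194 190 193 193 191 191 187 180 177 176 181 184 191 188 190
  191 193 192]]
```

```bash
python3 -c "
from h import *
print(arm.get_state()['ft_force']); print(arm.job_done())"
```

```text
[-0.58599725 -0.89059787  0.4593633 ]
the job is handed in; nothing more can be done
None
```

Tub C is the full one. It is on the counting plate against the stop posts, the gripper has let go, and the job is handed in at about 18 s on the robot clock.

- **Finding it:** A slid at about 1–2 N and C at about 5 N. I did not push B, since only one tub is full.
- **Seating:** I slid C onto the plate, then pushed it straight towards the stops. The force rose from about 3 N to 12 N within about 1 mm, with only about 1 N sideways. That fits contact with both posts, but the lid hid the posts, so I could not see it directly.
- **Position check:** the finger contact position puts C's centre at about (0.643, 0.022) m, within 1 mm of the measured plate centre (0.643, 0.023) m.
- **One disagreement:** a fit to C's lid in the last top picture gave x = 0.640 m, about 3 mm short. Its outline was partly cut off, so I trusted the contact evidence and did not push again.
- **The rest:** A and B stand upright and clear of the plate. C passed within a few mm of B on the way, but B's position did not change. The pot did not move, and the bottle still stands upright in the last scene view. The gripper ended clear of everything, about 0.2 m up.

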